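# Lock the iris ring open on the light base and load the sample dish

## Task

On the small round light base, push the orange lug of the slim iris ring anticlockwise (seen from above) to the end of its light travel and on through the firm lock at the end until it is fully home, without forcing it and without pressing on the fixed rings above and below it. Then gently set the small lidded glass dish flat in the round seat on top of the base, let it go, and leave the pot, the loupe and the brush where they are.

Things in the scene. Friction and masses are not known exactly. Their poses are not given: they have to be found in the camera images.
- light_base: Round grey light base fixed to the worktop, 128 mm across; origin on its vertical axis at the worktop, z up; +x points to the black connector box at its rear, -x to the lug side. Plinth up to z = 30 mm (radius 62). Above it, all on the same axis: scale_ring, iris_ring, collar.
- scale_ring: Fixed aluminium ring with black graduations just below the iris ring: radius 50 mm, z = 30 to 40 mm above the worktop; origin on the axis at its underside. Do not press on it (more than about 5 N counts as pressing).
- collar: Fixed black collar just above the iris ring: radius 34 mm, z = 54 to 66 mm above the worktop, its top carries a raised rim 3 mm high (inner radius 29.5 mm, top at 69 mm) round a white window. Origin on the axis at its underside. The hand must not press on it (more than about 5 N counts).
- iris_ring: Slim turning ring, dark knurled steel: radius 37 mm, z = 42 to 52 mm above the worktop (2 mm gaps to its neighbours), turns about the base's axis; origin on the axis at its underside; its -x axis points along its orange lug, which stands out radially: radius 34 to 58 mm, 9 mm wide, z = 42 to 52 mm, at the start roughly towards the robot. The hand's load on it, squeezing included, must stay below 30 N.
- lug (a point): Point in the lug, 48 mm from the axis, at mid height (47 mm up); turns with the ring; its -x axis points outwards along the lug. Running friction is about 2 N here and the ring stays where it is left. After 0.6 to 1.1 rad anticlockwise (unmarked, differs each time, to be felt) it meets a lock that needs about 7 N and gives way for 0.12 rad (6 mm here), then a hard stop.
- iris_lock (a joint): Lock at the end of the iris ring's travel, rad: 0 = not engaged, 0.12 = fully home, locked above 0.09. It moves only while the ring is pushed anticlockwise against it with about 7 N or more at the lug, and stays where it is left. It tells nothing of the ring's position before the lock is met.
- seat (a point): Centre of the seat floor (white window) on top of the collar, 66 mm above the worktop; the rim round it is 3 mm high with an inner diameter of 59 mm. The glass dish must not be dropped or pressed on it with more than 25 N.
- dish_mid (a point): Centre, half-way up, of the small lidded glass petri dish: lid 54 mm across from 4 to 17 mm above its underside, bottom 50 mm across, 17 mm high in all, about 30 g, lid fixed to it; this point is 8.5 mm above its underside; z up. It stands on the worktop, to the right of the base.
- cream_pot: Bystander: round white pot with a tan lid, 65 mm across, 29 mm high, origin at its underside. The pot and the dish may stand in each other's place.
- loupe: Bystander: small grey folding loupe, 27x42x13 mm, origin at its underside.
- brush: Bystander: light wooden brush, 157 mm long, 10 mm high, origin at its underside.
Not all that is in view belongs to the job. There is more than one size of the part that bears dish_mid; the job needs the larger.

How it is judged:
By the outcome, as a careful person would: the job done as asked, in the order asked, and still so for the second after the job is handed in, with the robot touching nothing.
It also fails if it takes over 72 s, if anything falls off the work surface, if the arm or the gripper's body presses on something with over 40 N, if the wrist force passes 120 N, or if a joint passes its speed limit or range.

## Robot

A 6-joint arm with a two-finger parallel gripper is mounted at the origin on a cart in front of the work surface, level with it; the furniture and walls round the work are solid. World frame = base frame: x ahead of the robot, y to its left, z up, the work surface at z = 0. Lengths are in m, angles in degrees, forces in N, time in s.
With the tool pointing down it reaches from about 0.375 to 0.9 m from the base axis. Payload 3.1 kg.
Tool frame: the origin (TCP) lies at the very end of the fingers, on their centre line; the grasp point (between the pads) lies 19 mm behind it (robot.tcp_to_grasp is the distance from the TCP to the grasp point, in m); y points along the fingers, x is the direction in which the jaws open and shut, and the axes are right-handed (so a half turn about y gives the same grasp; the last joint's range is limited). The gripper opens to 85 mm and grips with 20 to 120 N. Pads are 22 mm wide; open, the fingers measure 114 mm over their backs; the gripper's body (76 mm by 85 mm) begins 54 mm behind the grasp point. The pads swing forward as they close: fully open they stand 13 mm farther back than shut.
Start: joints at [-81.904, 30.224, 82.088, -0, 67.689, -10.227], TCP at [0.197, -0.593, 0.231] pointing down, gripper open.
Joint ranges: [-176.69, 176.69], [-43.24, 126.21], [12.49, 139.97], [-82, 262], [0, 151.66], [-163.58, 163.58]. Speed limits (degrees/s): [159.86, 159.86, 180, 180, 180, 180].

## Interface

Orientations are given as [roll, pitch, yaw] about the fixed x, y, z axes, in that order (R = Rz(yaw) Ry(pitch) Rx(roll)).
In Python, from rig import sensors, eyes, robot gives the robot as it stands.
- The arm moves only by the tool apply_moves, never from a script. Its argument "increments" is a list of rows, each an object of numbers: "dx", "dy", "dz": the shift along the tool's x, y, z in cm; "twist": the turn about the tool's y in degrees; "jaw": the opening, from -1 (shut) to 1 (fully open). A call has 1 to 10 rows; each row shifts and turns the pose as measured when the row begins, along the tool's axes as they then stand; what a row does not reach is not made up. A row lasts 1/10 s, in which the tool goes at most 50 mm and 8.59 degrees, less where a joint would pass 70% of its speed; a pose out of reach is approached as far as the arm can. A call is refused whole if a number of a shift passes 5 or a number of a turn 8.59, either way. A call with a gripper value outside its range is refused whole. The fingers move at their own pace and stop on an object; "squeeze" is the grip in N (left out, the last holds). Time passes only in rows, so rows that do not move let the fingers close. It gives the time, the measured TCP pose, the force and the opening at its end, in the units of the state.
- sensors.state(): the state, without advancing time (a new reading comes with each control period).
- eyes.camera(name): name is "side" or "top" or "wrist"; returns (picture, depth): 480x640x3 uint8, red, green, blue; 480x640 float32, m along the optical axis (not along the pixel's ray), 0 where there is no reading.
- eyes.get_calibration(name): a dict with "fx", "fy", "cx", "cy" (pixels), "R" (3x3) and "t" (3): a world point X has camera coordinates R X + t. Camera axes: x right, y down, z forward; pixel columns grow to the right and rows downward; lengths in m; the calibration is good to about 2 mm. A picture is of the moment at which its call begins: read the wrist's pose just before it. get_calibration takes no time and is no camera call; for the wrist camera it gives the pose at the moment of the call.
- robot.sign_off(): hands the job in, once; it reports no verdict.
The state is a dict: "clock": time; "joints": joint angles; "joint_velocities": joint speeds; "effort": joint torques, N m; "tcp_pos": TCP position; "eef_rot": TCP orientation; "contact_force": force on the tool from outside, world axes, zero at the start; "ft_torque": the same for the moment, N m; "gripper_width": finger opening in m.
Only numpy, scipy, OpenCV 4.12 (cv2) and the standard library are available. Lean on these libraries where they do the work, as an engineer would, in place of code of your own. Each camera call takes 0.05 s, during which the arm holds its last target.

## Working session

There is one attempt and no reset: what is moved stays moved. The work goes in short steps, Python scripts to look and compute and a tool call to move; the robot and the scene stay as the last step left them, time stands still between calls to the robot, and variables do not carry over. Pictures are saved under pics/ and viewed, and the job is handed in when it is done.

Besides the shell and the picture viewer there is one more tool, called after ">>>" by a JSON object that holds its "fn" and its "kwargs", one argument or row to a line. apply_moves: Moves the arm, as the interface text tells. Its arguments: {"type":"object","properties":{"increments":{"type":"array","items":{"type":"object","properties":{"dx":{"type":"number"},"dy":{"type":"number"},"dz":{"type":"number"},"twist":{"type":"number"},"jaw":{"type":"number"}}}},"squeeze":{"type":"number"}},"required":["increments"]}

```bash
ls; mkdir -p pics
python3 - <<'E'
from rig import sensors, eyes, robot
import cv2
s=sensors.state()
for k,v in s.items(): print(k,v)
print(robot.tcp_to_grasp)
for n in ("side","top","wrist"):
    c=eyes.get_calibration(n); print(n,c)
    im,d=eyes.camera(n); cv2.imwrite(f"pics/{n}0.png",im[:,:,::-1])
    import numpy as np; np.save(f"pics/{n}0d.npy",d)
E
```

```text
pics
clock 0.0
joints [-8.19038067e+01  3.02796524e+01  8.21577060e+01  2.46375840e-04
  6.76878704e+01 -1.02257574e+01]
joint_velocities [ 0.02636318 -0.09392046 -0.00227484 -0.02342575  0.11285822 -0.02704163]
effort [ 7.94206062e-05 -4.42347622e+01 -1.78023398e+01 -2.23532861e-04
  8.38146399e-03  9.51518331e-08]
tcp_pos [ 0.19641454 -0.59257589  0.23031892]
eef_rot [-89.97754435   0.1231992  -71.67811899]
contact_force [-0.56436291  0.49210502  0.0072423 ]
ft_torque [-0.02418066  0.03354896  0.01770616]
gripper_width 0.08547565661229496
0.0187
side {'fx': 470.0225285948517, 'fy': 470.0225285948517, 'cx': 327.8597686512215, 'cy': 237.59762783237983, 'R': array([[ 0.99904962,  0.04283762,  0.00804953],
       [ 0.02893718, -0.51374407, -0.85745534],
       [-0.03259595,  0.85687337, -0.51449542]]), 't': array([-0.54674455,  0.0201347 ,  0.97376677])}
top {'fx': 504.8106725143679, 'fy': 504.8106725143679, 'cx': 321.224329598647, 'cy': 240.94018403779867, 'R': array([[-0.02305405, -0.99938285, -0.02650332],
       [-0.99229959,  0.02610164, -0.12107947],
       [ 0.12169652,  0.02350786, -0.99228894]]), 't': array([-0.05022146,  0.5411547 ,  0.88050853])}
wrist {'fx': 402.59926565771747, 'fy': 402.59926565771747, 'cx': 314.6861605453701, 'cy': 239.06647633485164, 'R': array([[ 0.31342142, -0.9496121 , -0.0019668 ],
       [-0.91378802, -0.30215985,  0.27146063],
       [-0.25837659, -0.08328434, -0.96244754]]), 't': array([-0.62383738, -0.03440418,  0.3799277 ])}
```

View pics/side0.png

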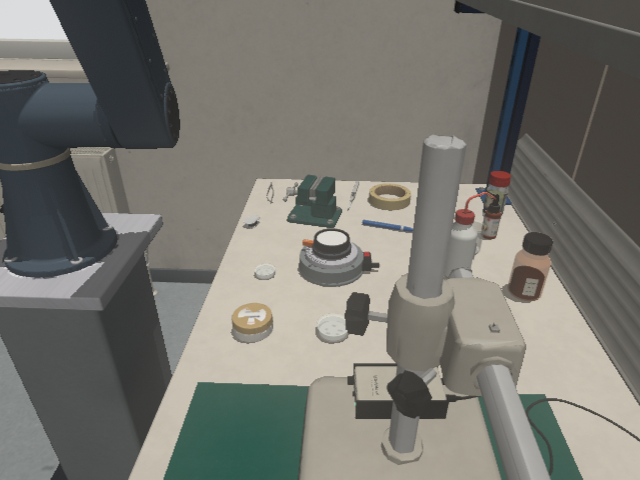

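View pics/top0.png

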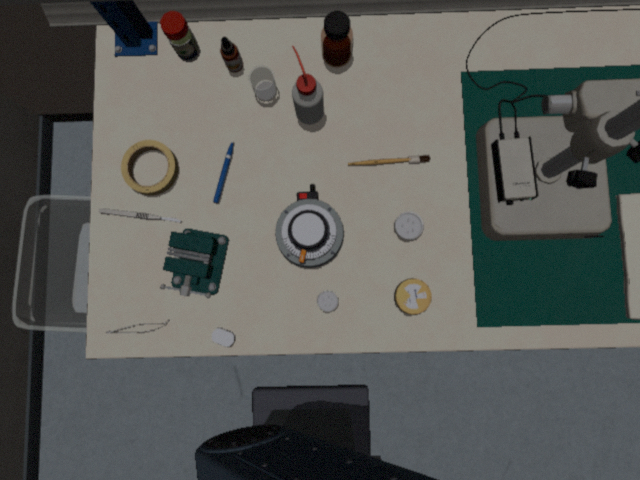

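View pics/wrist0.png

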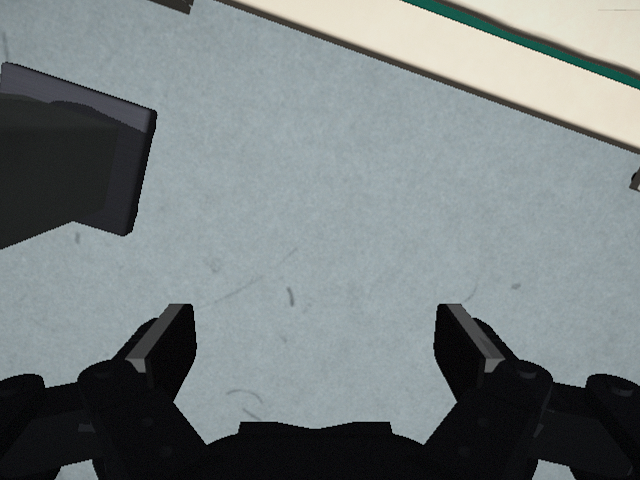

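The side and top views show the base at top (309,233) with its orange lug at (303,256). There are two dishes, a larger one at (408,226) and a smaller one at (327,301). The pot is at (413,296), and the brush, loupe and microscope stay as they are. The larger dish fits the description, so I'll measure it and check it in a crop.

```bash
cat > h.py <<'E'
import numpy as np, cv2
def ray(c,u,v,z):
    R,t=np.array(c['R']),np.array(c['t']); o=-R.T@t
    d=R.T@np.array([(u-c['cx'])/c['fx'],(v-c['cy'])/c['fy'],1.]); return o+d*(z-o[2])/d[2]
def pix(c,X):
    p=np.array(c['R'])@np.asarray(X,float)+np.array(c['t']); return c['fx']*p[0]/p[2]+c['cx'],c['fy']*p[1]/p[2]+c['cy']
E
python3 - <<'E'
from rig import eyes
import cv2,numpy as np
from h import *
c=eyes.get_calibration("top"); im=cv2.imread("pics/top0.png"); d=np.load("pics/top0d.npy")
for n,(u,v),z in (("basewin",(309,229),.066),("big",(408,226),.017),("small",(327,301),.012),("pot",(413,296),.029),("lug",(303,256),.052)):
    zz=d[v,u]; R,t=np.array(c['R']),np.array(c['t'])
    P=R.T@(np.array([(u-c['cx'])/c['fx']*zz,(v-c['cy'])/c['fy']*zz,zz])-t)
    print(n,ray(c,u,v,z).round(4),'depthpt',P.round(4))
hsv=cv2.cvtColor(im,cv2.COLOR_BGR2HSV)
m=cv2.inRange(hsv,(5,150,120),(18,255,255)); 
n,l,st,ce=cv2.connectedComponentsWithStats(m)
for i in range(1,n):
    if st[i,4]>10: print('orange',ce[i],st[i],ray(c,*ce[i],.052))
# white blobs
for (x0,y0,x1,y1,z) in ((385,205,432,250,.017),(312,286,343,316,.012),(285,205,333,255,.066)):
    roi=im[y0:y1,x0:x1]; 
    print(roi[len(roi)//2,::4].tolist())
crop=cv2.resize(im[190:320,260:440],None,fx=4,fy=4,interpolation=cv2.INTER_CUBIC); cv2.imwrite("pics/c1.png",crop)
E
```

```text
basewin [ 0.5572 -0.0435  0.066 ] depthpt [ 0.5569 -0.0436  0.0676]
big [ 0.5651 -0.2232  0.017 ] depthpt [ 0.5656 -0.2238  0.0132]
small [ 0.4318 -0.0711  0.012 ] depthpt [ 0.4318 -0.0711  0.0121]
pot [ 0.437  -0.2248  0.029 ] depthpt [ 0.437  -0.2244  0.0313]
lug [ 0.5114 -0.0313  0.052 ] depthpt [ 0.5111 -0.0314  0.0549]
orange [302.16666667 255.11111111] [299 250   7  12  36] [ 0.51302881 -0.02982181  0.052     ]
[[130, 138, 140], [123, 134, 136], [109, 119, 122], [131, 127, 128], [129, 125, 125], [132, 130, 129], [132, 130, 128], [130, 127, 127], [130, 126, 127], [114, 115, 114], [124, 134, 140], [121, 131, 137]]
[[126, 134, 139], [120, 126, 130], [133, 128, 129], [130, 127, 129], [132, 128, 128], [132, 128, 130], [126, 123, 124], [126, 137, 140]]
[[146, 143, 141], [26, 23, 25], [141, 135, 135], [144, 139, 138], [144, 138, 137], [144, 140, 140], [143, 138, 137], [145, 140, 141], [149, 144, 144], [144, 137, 138], [40, 35, 35], [89, 86, 84]]
```

View pics/c1.png

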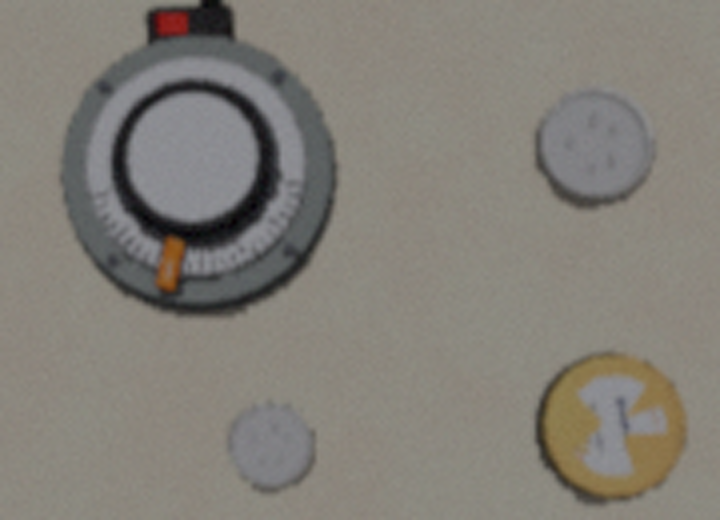

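The larger dish at top (408,226) measures about 52 mm across, and the small one at (327,301) about 37 mm. I'll use the larger. Next I move to the lug area with the jaws shut.

>>> {"fn": "apply_moves", "kwargs": {
  "increments": [
    {"dx": -2,"dz": 2,"jaw": -1},
    {"dx": -3.2,"dz": 3.3,"jaw": -1},
    {"dx": -3.2,"dz": 3.3,"jaw": -1},
    {"dx": -3.2,"dz": 3.3,"jaw": -1},
    {"dx": -3.2,"dz": 3.3,"jaw": -1},
    {"dx": -3.2,"dz": 3.3,"jaw": -1},
    {"dx": -3.2,"dz": 3.3,"jaw": -1},
    {"dx": -3.2,"dz": 3.3,"jaw": -1},
    {"dx": -3.2,"dz": 3.3,"jaw": -1},
    {"dx": -3.2,"dz": 3.3,"jaw": -1}
  ]
}}

```text
validation failed for argument at $.in...
```

>>> {"fn": "apply_moves", "kwargs": {
  "increments": [
    {"dx": -2.0,"dy": 0.0,"dz": 2.0,"twist": 0.0,"jaw": -1.0}
  ],
  "squeeze": 20
}}

```text
clock: 0.25
tcp_pos: [0.2079, -0.5703, 0.2303]
eef_rot: [-90.1, -0.1, -71.8]
contact_force: [1.2, -0.2, -0.2]
gripper_width: 0.0734
```

>>> {"fn": "apply_moves", "kwargs": {
  "increments": [
    {"dx": -3.2,"dy": 0,"dz": 3.3,"twist": 0,"jaw": -1},
    {"dx": -3.2,"dy": 0,"dz": 3.3,"twist": 0,"jaw": -1},
    {"dx": -3.2,"dy": 0,"dz": 3.3,"twist": 0,"jaw": -1},
    {"dx": -3.2,"dy": 0,"dz": 3.3,"twist": 0,"jaw": -1},
    {"dx": -3.2,"dy": 0,"dz": 3.3,"twist": 0,"jaw": -1},
    {"dx": -3.2,"dy": 0,"dz": 3.3,"twist": 0,"jaw": -1},
    {"dx": -3.2,"dy": 0,"dz": 3.3,"twist": 0,"jaw": -1},
    {"dx": -3.2,"dy": 0,"dz": 3.3,"twist": 0,"jaw": -1},
    {"dx": -3.2,"dy": 0,"dz": 3.3,"twist": 0,"jaw": -1}
  ]
}}

```text
clock: 1.15
tcp_pos: [0.405, -0.1938, 0.2275]
eef_rot: [-90.0, -0.1, -72.4]
contact_force: [0.7, -0.7, 0.5]
gripper_width: -0.0003
```

>>> {"fn": "apply_moves", "kwargs": {
  "increments": [
    {"dx": -3.8,"dy": 0,"dz": 2.8,"twist": 8,"jaw": -1},
    {"dx": -3.8,"dy": 0,"dz": 2,"twist": 8,"jaw": -1},
    {"dx": -3.8,"dy": 0,"dz": 1.5,"twist": 8,"jaw": -1},
    {"dx": -3.8,"dy": 0,"dz": 1,"twist": 8,"jaw": -1},
    {"dx": 0,"dy": 0,"dz": 0,"twist": 0,"jaw": -1}
  ]
}}

```text
clock: 1.65
tcp_pos: [0.4571, -0.0375, 0.2273]
eef_rot: [-89.9, 0.0, -102.2]
contact_force: [-0.7, -0.3, 0.2]
gripper_width: -0.0001
```

```bash
cat > cap.py <<'E'
from rig import sensors, eyes
import cv2,numpy as np,sys,json
n,name=sys.argv[1:3]
c=eyes.get_calibration(n); im,d=eyes.camera(n)
cv2.imwrite(f"pics/{name}.png",im[:,:,::-1]); np.save(f"pics/{name}.npy",d); json.dump({k:np.array(v).tolist() for k,v in c.items()},open(f"pics/{name}.json","w"))
s=sensors.state(); print(s['clock'],s['tcp_pos'].round(4),s['eef_rot'].round(2),s['contact_force'].round(2))
E
python3 cap.py wrist w1
```

```text
1.7 [ 0.4567 -0.0391  0.2272] [-8.996e+01 -5.000e-02 -1.021e+02] [-0.02  0.22 -0.91]
```

View pics/w1.png

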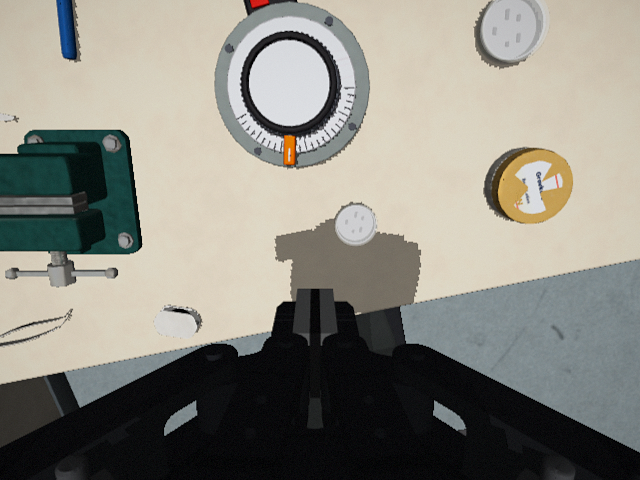

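The wrist view shows the base window at about (291,83), the lug at (290,150), the big dish at (511,30) and the pot at (535,186). The shut fingers are at (315,310).

```bash
cat > meas.py <<'E'
import cv2,numpy as np,json,sys
from h import *
def circ(name,uv,z,thr=170,win=60,satmax=40):
    """largest bright low-sat contour containing uv; project boundary to plane z and fit circle"""
    im=cv2.imread(f"pics/{name}.png"); c=json.load(open(f"pics/{name}.json"))
    hsv=cv2.cvtColor(im,cv2.COLOR_BGR2HSV)
    m=((hsv[...,2]>thr)&(hsv[...,1]<satmax)).astype(np.uint8)
    M=np.zeros_like(m);u,v=uv;M[max(0,v-win):v+win,max(0,u-win):u+win]=1;m&=M
    m=cv2.morphologyEx(m,cv2.MORPH_OPEN,np.ones((3,3),np.uint8))
    n,l,st,ce=cv2.connectedComponentsWithStats(m)
    k=l[v,u]; b=(l==k).astype(np.uint8)
    ct=max(cv2.findContours(b,cv2.RETR_EXTERNAL,cv2.CHAIN_APPROX_NONE)[0],key=cv2.contourArea)
    ct=cv2.convexHull(ct)[:,0,:].astype(float)
    P=np.array([ray(c,x,y,z)[:2] for x,y in ct])
    A=np.c_[2*P,np.ones(len(P))]; s=np.linalg.lstsq(A,(P**2).sum(1),rcond=None)[0]
    r=np.sqrt(s[2]+s[0]**2+s[1]**2); res=np.hypot(*(P-s[:2]).T)-r
    return s[:2],r,np.abs(res).max()
def lug(name,z=.052):
    im=cv2.imread(f"pics/{name}.png"); c=json.load(open(f"pics/{name}.json"))
    hsv=cv2.cvtColor(im,cv2.COLOR_BGR2HSV); m=cv2.inRange(hsv,(5,170,150),(17,255,255))
    n,l,st,ce=cv2.connectedComponentsWithStats(m); k=1+np.argmax(st[1:,4])
    ct=np.argwhere(l==k)[:,::-1]; rect=cv2.minAreaRect(ct.astype(np.float32))
    return ce[k],st[k],ray(c,*ce[k],z),[ray(c,*p,z).round(4)[:2].tolist() for p in cv2.boxPoints(rect)]
E
python3 - <<'E'
from meas import *
print(circ("w1",(291,83),.066))
print(circ("w1",(500,30),.017,thr=140,satmax=22))
print(lug("w1"))
im=cv2.imread("pics/w1.png");hsv=cv2.cvtColor(im,cv2.COLOR_BGR2HSV);print(hsv[30,470:560:6].tolist())
c=json.load(open("pics/w1.json"))
print(ray(c,511,30,.017),ray(c,535,186,.029))
E
```

```text
(array([ 0.55668678, -0.03997704]), np.float64(0.02839052669774347), np.float64(0.00018175741934593065))
(array([ 0.56624845, -0.22342706]), np.float64(0.026458442755923992), np.float64(0.0007426706186626567))
(array([288.98233216, 149.12367491]), array([284, 135,  11,  30, 283], dtype=int32), array([ 0.51194729, -0.02872882,  0.052     ]), [[0.5231, -0.0274], [0.5214, -0.0349], [0.5001, -0.03], [0.5017, -0.0223]])
[[19, 33, 207], [23, 36, 91], [30, 7, 178], [120, 3, 196], [110, 5, 170], [0, 0, 194], [113, 5, 195], [100, 4, 192], [150, 3, 194], [130, 4, 194], [105, 3, 192], [90, 2, 161], [70, 4, 201], [21, 27, 198], [20, 35, 206]]
[ 0.56327271 -0.22010518  0.017     ] [ 0.43684433 -0.22433852  0.029     ]
```

>>> {"fn": "apply_moves", "kwargs": {
  "increments": [
    {"dx": -2.3,"dy": 0,"dz": 2.3,"twist": 2,"jaw": -1},
    {"dx": -2.3,"dy": 0,"dz": 2.3,"twist": 0,"jaw": -1},
    {"dx": 0,"dy": 4,"dz": 0,"twist": 0,"jaw": -1},
    {"dx": 0,"dy": 4,"dz": 0,"twist": 0,"jaw": -1},
    {"dx": 0,"dy": 4,"dz": 0,"twist": 0,"jaw": -1},
    {"dx": 0,"dy": 0,"dz": 0,"twist": 0,"jaw": -1}
  ]
}}

```text
clock: 2.3
tcp_pos: [0.5167, -0.0116, 0.1051]
eef_rot: [-89.5, -0.2, -103.9]
contact_force: [-0.6, 0.1, 0.4]
gripper_width: -0.0005
```

```bash
python3 cap.py wrist w2
```

```text
2.35 [ 0.5187 -0.012   0.1075] [ -89.22   -0.23 -103.92] [ 0.82 -0.51  0.31]
```

View pics/w2.png

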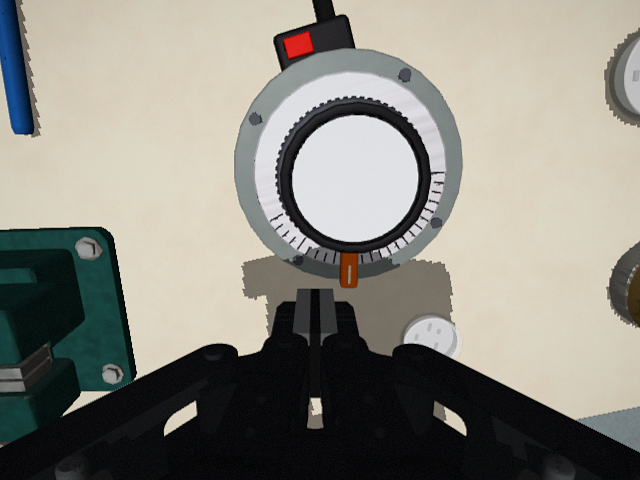

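The base window is at (357,177), the lug at (349,268), and the finger tips at (315,300), to the left (clockwise side) of the lug.

Run:
```python
from meas import *
print(circ("w2",(357,177),.066,win=90))
L=lug("w2");print(L)
from rig import sensors
s=sensors.state();print(s['tcp_pos'],s['eef_rot'])
c=json.load(open("pics/w2.json"));print(pix(c,s['tcp_pos']))
d=np.load("pics/w2.npy"); print(d[290:300,300:335:3].round(3)[::4])
```

```text
(array([ 0.55635924, -0.04005916]), np.float64(0.028508802405357917), np.float64(0.00012650806934193237))Traceback (most recent call last):
  File "<stdin>", line 3, in <module>
  File "meas.py", line 21, in lug
    n,l,st,ce=cv2.connectedComponentsWithStats(m); k=1+np.argmax(st[1:,4])
                                                       ~~~~~~~~~^^^^^^^^^^
    return _wrapfunc(a, 'argmax', axis=axis, out=out, **kwds)
    return bound(*args, **kwds)
ValueError: attempt to get argmax of an empty sequence
```

>>> {"fn": "apply_moves", "kwargs": {
  "increments": [
    {"dx": -0.4,"dy": 0,"dz": -0.9,"twist": 0,"jaw": -1},
    {"dx": 0,"dy": 2,"dz": 0,"twist": 0,"jaw": -1},
    {"dx": 0,"dy": 2,"dz": 0,"twist": 0,"jaw": -1},
    {"dx": 0,"dy": 0.6,"dz": 0,"twist": 0,"jaw": -1},
    {"dx": 0,"dy": 0,"dz": 0,"twist": 0,"jaw": -1},
    {"dx": 0,"dy": 0,"dz": 0,"twist": 0,"jaw": -1}
  ]
}}

```text
clock: 2.95
tcp_pos: [0.5165, -0.0093, 0.0721]
eef_rot: [-88.1, -0.2, -104.0]
contact_force: [-0.2, 0.3, 0.1]
gripper_width: -0.0001
```

>>> {"fn": "apply_moves", "kwargs": {
  "increments": [
    {"dx": -0.2,"dy": 0.5,"dz": -0.7,"twist": 0,"jaw": -1},
    {"dx": 0,"dy": 1.2,"dz": 0,"twist": 0,"jaw": -1},
    {"dx": 0,"dy": 0.6,"dz": -0.1,"twist": 0,"jaw": -1},
    {"dx": 0,"dy": 0,"dz": 0,"twist": 0,"jaw": -1}
  ]
}}

```text
clock: 3.35
tcp_pos: [0.5108, -0.0055, 0.05]
eef_rot: [-87.8, -0.2, -103.9]
contact_force: [-0.3, -0.1, -0.6]
gripper_width: 0.0003
```

```bash
cat > st.py <<'E'
from rig import sensors
import numpy as np,sys
s=sensors.state(); C=np.array([.5563,-.0401])
p=s['tcp_pos'][:2]-C; a=np.arctan2(p[1],p[0]); r=np.hypot(*p)
y=np.radians(s['eef_rot'][2]); x=np.array([np.cos(y),np.sin(y)]); z=np.array([-np.sin(y),np.cos(y)]); f=s['contact_force']
print("t%.2f tcp"%s['clock'],s['tcp_pos'].round(4),"rot",s['eef_rot'].round(1),"| r %.1fmm ang %.1f | F tool x %.1f z %.1f up %.1f"%(r*1e3,np.degrees(a)%360,f[:2]@x,f[:2]@z,f[2]),"| rel along-tool x %.1f z %.1f mm"%(p@x*1e3,p@z*1e3))
E
python3 st.py; python3 cap.py wrist w3
```

```text
t3.35 tcp [ 0.5108 -0.0055  0.05  ] rot [ -87.8   -0.2 -103.9] | r 57.1mm ang 142.7 | F tool x 0.2 z -0.2 up -0.6 | rel along-tool x -22.6 z -52.4 mm
3.4 [ 0.5112 -0.0056  0.0502] [ -87.75   -0.24 -103.94] [-1.   -0.11 -0.21]
```

View pics/w3.png

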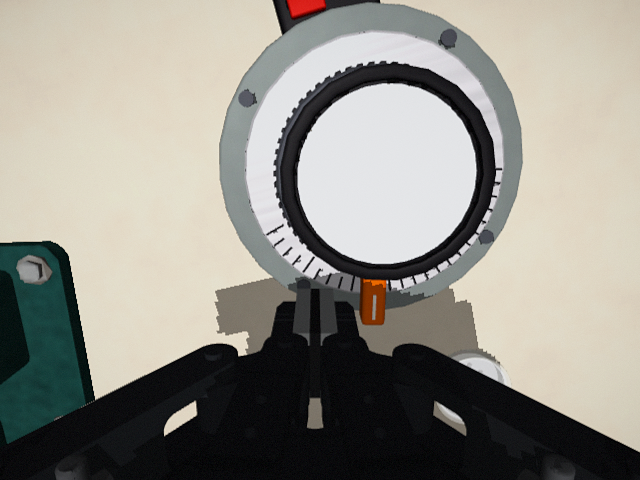

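The lug is at (373,302) and the pads at (315,310), about 10 mm apart along tool x, so the side is right. I lower a bit and start pushing.

>>> {"fn": "apply_moves", "kwargs": {
  "increments": [
    {"dx": 0,"dy": 0.6,"dz": 0,"twist": 0,"jaw": -1},
    {"dx": 0.4,"dy": 0,"dz": 0,"twist": 0,"jaw": -1},
    {"dx": 0.3,"dy": 0,"dz": 0,"twist": 0,"jaw": -1},
    {"dx": 0.2,"dy": 0,"dz": 0,"twist": 0,"jaw": -1}
  ]
}}

```text
clock: 3.8
tcp_pos: [0.5094, -0.0146, 0.0434]
eef_rot: [-87.8, -0.2, -103.9]
contact_force: [0.6, 1.8, 0.4]
gripper_width: -0.0002
```

```bash
python3 st.py
```

```text
t3.80 tcp [ 0.5094 -0.0146  0.0434] rot [ -87.8   -0.2 -103.9] | r 53.4mm ang 151.5 | F tool x -1.9 z 0.2 up 0.4 | rel along-tool x -13.5 z -51.6 mm
```

>>> {"fn": "apply_moves", "kwargs": {
  "increments": [
    {"dx": 0.2,"dy": -0.2,"dz": -0.05,"twist": -2,"jaw": -1},
    {"dx": 0.4,"dy": 0,"dz": -0.1,"twist": -4.4,"jaw": -1},
    {"dx": 0.4,"dy": 0,"dz": -0.1,"twist": -4.4,"jaw": -1}
  ]
}}

```text
clock: 4.1
tcp_pos: [0.5053, -0.0245, 0.0457]
eef_rot: [-87.8, -0.6, -92.8]
contact_force: [-0.1, 1.7, 0.1]
gripper_width: -0.0001
```

```bash
python3 st.py
```

```text
t4.10 tcp [ 0.5053 -0.0245  0.0457] rot [-87.8  -0.6 -92.8] | r 53.4mm ang 163.0 | F tool x -1.7 z -0.2 up 0.1 | rel along-tool x -13.1 z -51.7 mm
```

>>> {"fn": "apply_moves", "kwargs": {
  "increments": [
    {"dx": 0.4,"dy": 0,"dz": -0.1,"twist": -4.4,"jaw": -1},
    {"dx": 0.4,"dy": 0,"dz": -0.1,"twist": -4.4,"jaw": -1},
    {"dx": 0.4,"dy": 0,"dz": -0.1,"twist": -4.4,"jaw": -1},
    {"dx": 0.3,"dy": 0,"dz": -0.08,"twist": -3.3,"jaw": -1}
  ]
}}

```text
clock: 4.5
tcp_pos: [0.5023, -0.0403, 0.0462]
eef_rot: [-88.0, -1.2, -75.7]
contact_force: [0.7, 1.7, -0.5]
gripper_width: 0.0003
```

```bash
python3 st.py
```

```text
t4.50 tcp [ 0.5023 -0.0403  0.0462] rot [-88.   -1.2 -75.7] | r 54.0mm ang 180.2 | F tool x -1.5 z 1.1 up -0.5 | rel along-tool x -13.2 z -52.4 mm
```

>>> {"fn": "apply_moves", "kwargs": {
  "increments": [
    {"dx": 0.2,"dy": 0,"dz": -0.03,"twist": -2.2,"jaw": -1},
    {"dx": 0.2,"dy": 0,"dz": -0.03,"twist": -2.2,"jaw": -1},
    {"dx": 0.2,"dy": 0,"dz": -0.03,"twist": -2.2,"jaw": -1}
  ]
}}

```text
clock: 4.8
tcp_pos: [0.5024, -0.0466, 0.0464]
eef_rot: [-88.2, -1.3, -68.9]
contact_force: [-0.2, 1.8, -0.5]
gripper_width: -0.0
```

```bash
python3 st.py
```

```text
t4.80 tcp [ 0.5024 -0.0466  0.0464] rot [-88.2  -1.3 -68.9] | r 54.3mm ang 186.9 | F tool x -1.7 z 0.4 up -0.5 | rel along-tool x -13.4 z -52.7 mm
```

>>> {"fn": "apply_moves", "kwargs": {
  "increments": [
    {"dx": 0.2,"dy": 0,"dz": -0.02,"twist": -2.2,"jaw": -1},
    {"dx": 0.2,"dy": 0,"dz": -0.02,"twist": -2.2,"jaw": -1},
    {"dx": 0.2,"dy": 0,"dz": -0.02,"twist": -2.2,"jaw": -1}
  ]
}}

```text
clock: 5.1
tcp_pos: [0.503, -0.0523, 0.0465]
eef_rot: [-88.4, -1.4, -62.1]
contact_force: [0.5, 1.8, -0.2]
gripper_width: 0.0003
```

```bash
python3 st.py
```

```text
t5.10 tcp [ 0.503  -0.0523  0.0465] rot [-88.4  -1.4 -62.1] | r 54.7mm ang 192.8 | F tool x -1.4 z 1.3 up -0.2 | rel along-tool x -14.2 z -52.8 mm
```

>>> {"fn": "apply_moves", "kwargs": {
  "increments": [
    {"dx": 0.25,"dy": 0,"dz": 0.0,"twist": -2,"jaw": -1},
    {"dx": 0.22,"dy": 0,"dz": 0,"twist": -2,"jaw": -1},
    {"dx": 0.22,"dy": 0,"dz": 0,"twist": -2,"jaw": -1}
  ]
}}

```text
clock: 5.4
tcp_pos: [0.5045, -0.0578, 0.0466]
eef_rot: [-88.7, -1.3, -55.9]
contact_force: [-0.2, 3.9, -0.8]
gripper_width: 0.0
```

```bash
python3 st.py
```

```text
t5.40 tcp [ 0.5045 -0.0578  0.0466] rot [-88.7  -1.3 -55.9] | r 54.7mm ang 198.9 | F tool x -3.4 z 2.0 up -0.8 | rel along-tool x -14.3 z -52.8 mm
```

>>> {"fn": "apply_moves", "kwargs": {
  "increments": [
    {"dx": 0.1,"dy": 0,"dz": 0,"twist": -1,"jaw": -1}
  ]
}}

```text
clock: 5.5
tcp_pos: [0.5042, -0.0581, 0.0464]
eef_rot: [-88.8, -1.2, -54.9]
contact_force: [-0.1, 5.2, -0.1]
gripper_width: -0.0001
```

```bash
python3 st.py
```

```text
t5.50 tcp [ 0.5042 -0.0581  0.0464] rot [-88.8  -1.2 -54.9] | r 55.1mm ang 199.1 | F tool x -4.4 z 2.9 up -0.1 | rel along-tool x -15.3 z -53.0 mm
```

The force has risen to about 5 N with no further travel, so the lock is met at about 0.83 rad. I'll push through it in small steps.

>>> {"fn": "apply_moves", "kwargs": {
  "increments": [
    {"dx": 0.2,"dy": 0,"dz": 0,"twist": 0,"jaw": -1}
  ]
}}

```text
clock: 5.6
tcp_pos: [0.5043, -0.0586, 0.0463]
eef_rot: [-88.8, -1.1, -54.9]
contact_force: [0.2, 6.8, -0.2]
gripper_width: -0.0001
```

```bash
python3 st.py
```

```text
t5.60 tcp [ 0.5043 -0.0586  0.0463] rot [-88.8  -1.1 -54.9] | r 55.2mm ang 199.6 | F tool x -5.5 z 4.0 up -0.2 | rel along-tool x -14.7 z -53.2 mm
```

>>> {"fn": "apply_moves", "kwargs": {
  "increments": [
    {"dx": 0.25,"dy": 0,"dz": 0.05,"twist": -0.5,"jaw": -1}
  ]
}}

```text
clock: 5.7
tcp_pos: [0.5046, -0.059, 0.0462]
eef_rot: [-88.9, -0.8, -54.5]
contact_force: [-1.0, 5.9, 0.2]
gripper_width: 0.0002
```

```bash
python3 st.py
```

```text
t5.70 tcp [ 0.5046 -0.059   0.0462] rot [-88.9  -0.8 -54.5] | r 55.1mm ang 200.1 | F tool x -5.4 z 2.6 up 0.2 | rel along-tool x -14.6 z -53.1 mm
```

>>> {"fn": "apply_moves", "kwargs": {
  "increments": [
    {"dx": 0.3,"dy": 0,"dz": 0,"twist": -0.5,"jaw": -1},
    {"dx": 0.3,"dy": 0,"dz": 0,"twist": -0.5,"jaw": -1}
  ]
}}

```text
clock: 5.9
tcp_pos: [0.5054, -0.0609, 0.0461]
eef_rot: [-89.0, -0.4, -53.6]
contact_force: [0.3, 7.4, 1.2]
gripper_width: -0.0001
```

```bash
python3 st.py
```

```text
t5.90 tcp [ 0.5054 -0.0609  0.0461] rot [-89.   -0.4 -53.6] | r 55.0mm ang 202.2 | F tool x -5.8 z 4.6 up 1.2 | rel along-tool x -13.6 z -53.3 mm
```

>>> {"fn": "apply_moves", "kwargs": {
  "increments": [
    {"dx": 0.3,"dy": 0,"dz": 0,"twist": -1.2,"jaw": -1},
    {"dx": 0.3,"dy": 0,"dz": 0,"twist": -1.2,"jaw": -1}
  ]
}}

```text
clock: 6.1
tcp_pos: [0.506, -0.0625, 0.046]
eef_rot: [-89.1, -0.0, -51.2]
contact_force: [-0.8, 6.6, 1.5]
gripper_width: -0.0001
```

```bash
python3 st.py
```

```text
t6.10 tcp [ 0.506  -0.0625  0.046 ] rot [-89.1  -0.  -51.2] | r 55.1mm ang 204.0 | F tool x -5.6 z 3.5 up 1.5 | rel along-tool x -14.1 z -53.2 mm
```

>>> {"fn": "apply_moves", "kwargs": {
  "increments": [
    {"dx": 0.3,"dy": 0,"dz": 0,"twist": -0.8,"jaw": -1},
    {"dx": 0.3,"dy": 0,"dz": 0,"twist": -0.8,"jaw": -1}
  ]
}}

```text
clock: 6.3
tcp_pos: [0.5065, -0.0639, 0.046]
eef_rot: [-89.2, 0.5, -49.6]
contact_force: [-2.2, 6.6, 3.2]
gripper_width: -0.0001
```

```bash
python3 st.py
```

```text
t6.30 tcp [ 0.5065 -0.0639  0.046 ] rot [-89.2   0.5 -49.6] | r 55.2mm ang 205.6 | F tool x -6.4 z 2.6 up 3.2 | rel along-tool x -14.1 z -53.3 mm
```

>>> {"fn": "apply_moves", "kwargs": {
  "increments": [
    {"dx": 0.3,"dy": -0.1,"dz": 0,"twist": -0.8,"jaw": -1},
    {"dx": 0.3,"dy": -0.1,"dz": 0,"twist": -0.8,"jaw": -1}
  ]
}}

```text
clock: 6.5
tcp_pos: [0.5063, -0.0648, 0.0473]
eef_rot: [-89.3, 1.1, -48.0]
contact_force: [-0.9, 6.2, -3.1]
gripper_width: 0.0
```

```bash
python3 st.py
```

```text
t6.50 tcp [ 0.5063 -0.0648  0.0473] rot [-89.3   1.1 -48. ] | r 55.8mm ang 206.3 | F tool x -5.2 z 3.4 up -3.1 | rel along-tool x -15.0 z -53.7 mm
```

>>> {"fn": "apply_moves", "kwargs": {
  "increments": [
    {"dx": 0.35,"dy": 0,"dz": 0.05,"twist": 0,"jaw": -1},
    {"dx": 0.35,"dy": 0,"dz": 0.05,"twist": 0,"jaw": -1}
  ]
}}

```text
clock: 6.7
tcp_pos: [0.5062, -0.065, 0.0463]
eef_rot: [-89.5, 1.9, -48.1]
contact_force: [-0.7, 7.3, 2.1]
gripper_width: -0.0001
```

```bash
python3 st.py
```

```text
t6.70 tcp [ 0.5062 -0.065   0.0463] rot [-89.5   1.9 -48.1] | r 55.9mm ang 206.5 | F tool x -5.9 z 4.3 up 2.1 | rel along-tool x -14.8 z -53.9 mm
```

>>> {"fn": "apply_moves", "kwargs": {
  "increments": [
    {"dx": 0.5,"dy": 0,"dz": 0.1,"twist": 0,"jaw": -1},
    {"dx": 0.6,"dy": 0,"dz": 0.1,"twist": 0,"jaw": -1}
  ]
}}

```text
clock: 6.9
tcp_pos: [0.5066, -0.0658, 0.0454]
eef_rot: [-89.9, 3.1, -48.3]
contact_force: [-5.6, 11.1, 7.3]
gripper_width: 0.0003
```

```bash
python3 st.py; python3 cap.py wrist w4;python3 cap.py top t4
```

```text
t6.90 tcp [ 0.5066 -0.0658  0.0454] rot [-89.9   3.1 -48.3] | r 56.0mm ang 207.3 | F tool x -12.0 z 3.2 up 7.3 | rel along-tool x -14.0 z -54.2 mm
6.95 [ 0.5066 -0.0658  0.0453] [-89.89   3.1  -48.28] [-4.37 10.39  5.55]
7.0 [ 0.5065 -0.0658  0.0454] [-89.88   3.06 -48.27] [-4.63  8.68  5.81]
```

View pics/w4.png

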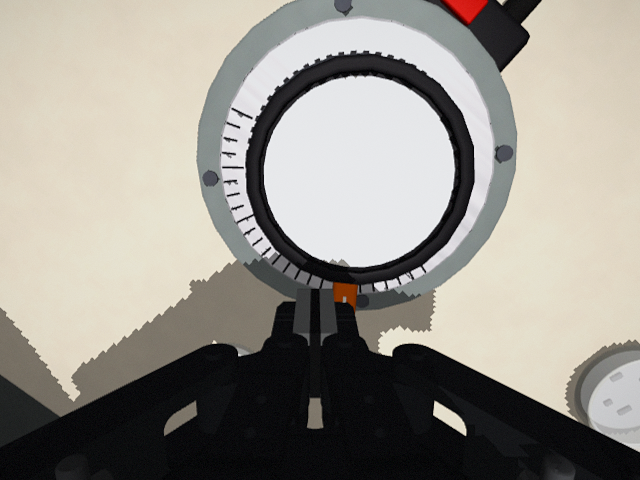

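At over 7 N (12 N shown) the lug no longer moves, so the hard stop is reached. I'll back off and check the lug angle from above.

>>> {"fn": "apply_moves", "kwargs": {
  "increments": [
    {"dx": -0.8,"dy": 0,"dz": -0.2,"twist": 0,"jaw": -1},
    {"dx": -1.0,"dy": 0,"dz": -0.2,"twist": 0,"jaw": -1},
    {"dx": -0.5,"dy": -3,"dz": 0,"twist": 0,"jaw": -1},
    {"dx": 0,"dy": -4,"dz": 0,"twist": 0,"jaw": -1},
    {"dx": 0,"dy": -4,"dz": 0,"twist": 0,"jaw": -1},
    {"dx": 0,"dy": -4,"dz": -3,"twist": 0,"jaw": 1}
  ]
}}

```text
clock: 7.6
tcp_pos: [0.4676, -0.0755, 0.1956]
eef_rot: [-90.2, 3.4, -48.1]
contact_force: [0.5, -0.8, 0.7]
gripper_width: 0.0132
```

```bash
python3 st.py; python3 cap.py wrist w5; python3 cap.py top t5
```

```text
t7.60 tcp [ 0.4676 -0.0755  0.1956] rot [-90.2   3.4 -48.1] | r 95.5mm ang 201.7 | F tool x 0.9 z -0.2 up 0.7 | rel along-tool x -32.9 z -89.6 mm
7.65 [ 0.4664 -0.0791  0.2007] [-90.26   3.   -48.15] [-1.62 -1.83  2.65]
7.7 [ 0.4673 -0.0782  0.1984] [-90.16   3.02 -48.33] [ 0.66 -0.36 -0.56]
```

View pics/w5.png

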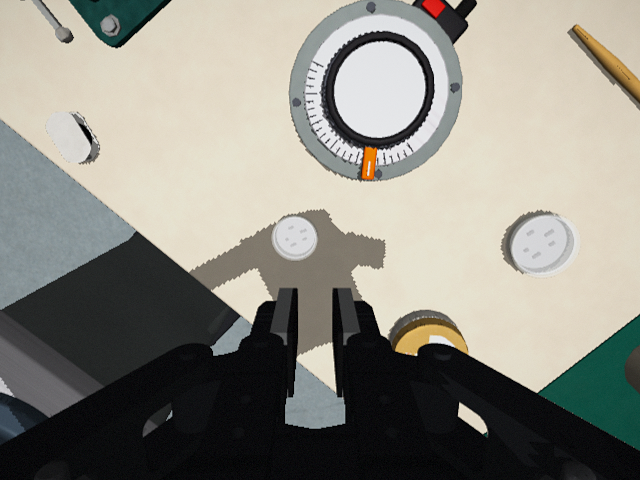

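Run:
```python
from meas import *
for n,uv in (("w1",(291,83)),("w5",(380,90))):
    c,r,e=circ(n,uv,.066,win=90); L=lug(n); d=L[2][:2]-c; b=np.array(L[3])
    e1=b[1]-b[0];e2=b[2]-b[1]; ax=e1 if np.hypot(*e1)>np.hypot(*e2) else e2
    print(n,c,r,e,"lug",L[0],L[2],np.degrees(np.arctan2(d[1],d[0]))%360,np.hypot(*d),"axis",np.degrees(np.arctan2(ax[1],ax[0]))%180+ (0 if n=="w1" else 180))
print(circ("w5",(543,243),.017,thr=140,satmax=22))
```

```text
w1 [ 0.55668678 -0.03997704] 0.02839052669774347 0.00018175741934593065 lug [288.98233216 149.12367491] [ 0.51194729 -0.02872882  0.052     ] 165.88742892350726 0.04613182345620273 axis 167.0446807187342
w5 [ 0.55665776 -0.04009673] 0.028454930874022014 0.00014938208265272493 lug [368.75144509 162.24566474] [ 0.51990795 -0.06799265  0.052     ] 217.20128530413334 0.04613817089797594 axis 217.23483398157472
(array([ 0.5662096 , -0.22322795]), np.float64(0.026748431283095474), np.float64(0.0006226735328263497))
```

The lug angle measured by camera went from 165.9° to 217.2° (0.90 rad). About 14 N at the end produced no further motion. Next is the dish: turn to yaw 0 above it with the jaws open.

>>> {"fn": "apply_moves", "kwargs": {
  "increments": [
    {"dx": 2.9,"dy": 0,"dz": -0.4,"twist": -8,"jaw": 1},
    {"dx": 2.8,"dy": 0,"dz": -0.8,"twist": -8,"jaw": 1},
    {"dx": 2.7,"dy": 0,"dz": -1.2,"twist": -8,"jaw": 1},
    {"dx": 2.5,"dy": 0,"dz": -1.5,"twist": -8,"jaw": 1},
    {"dx": 2.2,"dy": 0,"dz": -1.8,"twist": -8,"jaw": 1},
    {"dx": 2.0,"dy": 0,"dz": -2.1,"twist": -8,"jaw": 1},
    {"dx": 0,"dy": 0,"dz": 0,"twist": 0,"jaw": 1}
  ]
}}

```text
clock: 8.4
tcp_pos: [0.5671, -0.2255, 0.1853]
eef_rot: [-87.9, 2.0, 1.6]
contact_force: [0.3, 0.3, -0.6]
gripper_width: 0.0854
```

```bash
cat > sd.py <<'E'
from rig import sensors
import numpy as np,sys
T=np.array([float(a) for a in sys.argv[1:4]])
from scipy.spatial.transform import Rotation as Ro
s=sensors.state(); R=Ro.from_euler('xyz',s['eef_rot'],degrees=True).as_matrix()
print("t%.2f"%s['clock'],s['tcp_pos'].round(4),s['eef_rot'].round(2),"F",s['contact_force'].round(1),"w %.4f"%s['gripper_width'],"toolaxis",R[:,1].round(3),"need cm (tool)",(R.T@(T-s['tcp_pos'])*100).round(2))
E
python3 sd.py .5662 -.2233 0; python3 cap.py wrist w6
```

```text
t8.40 [ 0.5671 -0.2255  0.1853] [-87.93   2.05   1.56] F [ 0.3  0.3 -0.6] w 0.0854 toolaxis [-0.037  0.035 -0.999] need cm (tool) [ 0.58 18.51 -0.44]
8.45 [ 0.5653 -0.2234  0.1849] [-87.78   2.23   1.47] [-0.51  0.21 -0.06]
```

View pics/w6.png

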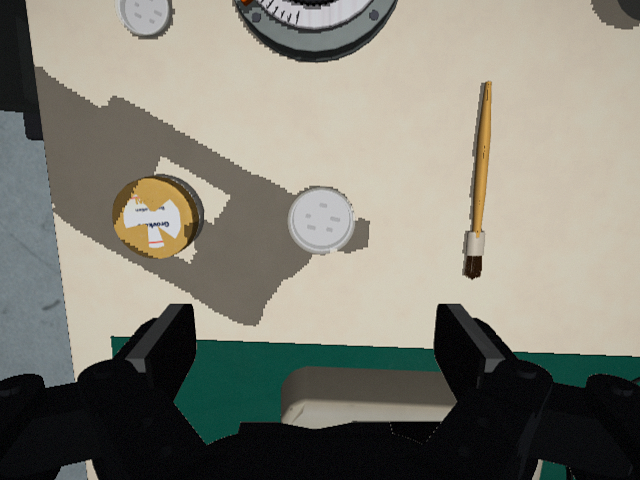

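The dish is at (321,219), centred between the pads. The pot at (158,217) and the brush at (483,180) are clear of the fingers.

>>> {"fn": "apply_moves", "kwargs": {
  "increments": [
    {"dx": 0.15,"dy": 3.5,"dz": -0.1,"twist": 1.5,"jaw": 1},
    {"dx": 0.1,"dy": 3.5,"dz": -0.1,"twist": 0,"jaw": 1},
    {"dx": 0.1,"dy": 3.5,"dz": -0.1,"twist": 0,"jaw": 1},
    {"dx": 0.1,"dy": 2,"dz": 0,"twist": 0,"jaw": 1},
    {"dx": 0,"dy": 0,"dz": 0,"twist": 0,"jaw": 1}
  ]
}}

```text
clock: 8.95
tcp_pos: [0.5608, -0.2163, 0.0547]
eef_rot: [-87.7, 2.5, -0.5]
contact_force: [-0.9, 0.7, 0.2]
gripper_width: 0.0855
```

```bash
python3 sd.py .5662 -.2233 0; python3 cap.py wrist w7
python3 - <<'E'
from meas import *
print(circ("w7",(321,219),.017,thr=140,satmax=22,win=90))
im=cv2.imread("pics/w7.png")
E
```

```text
t8.95 [ 0.5608 -0.2163  0.0547] [-87.71   2.52  -0.48] F [-0.9  0.7  0.2] w 0.0855 toolaxis [-0.044  0.04  -0.998] need cm (tool) [ 0.78  5.4  -0.91]
9.0 [ 0.5613 -0.2165  0.0558] [-87.75   2.45  -0.46] [-0.22  0.11 -0.27]
(array([ 0.55237083, -0.24276105]), np.float64(0.1969478033097494), np.float64(0.0018815701361580284))
```

View pics/w7.png

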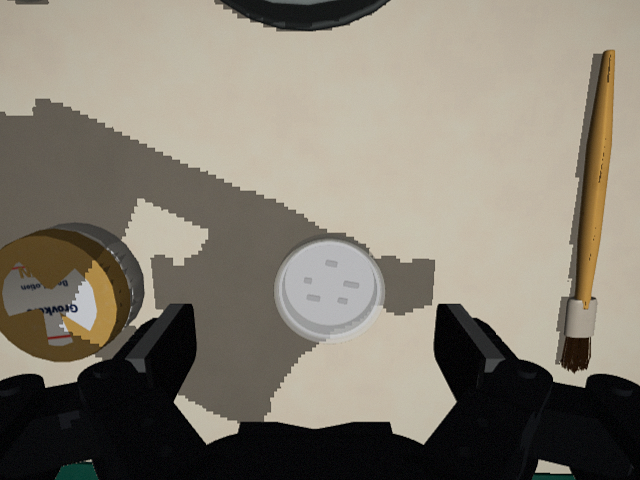

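The residual 3° tilt points along about 138°. Turning to yaw about 48° puts that tilt in the pad plane, so the jaw axis is level and the dish stays flat.

>>> {"fn": "apply_moves", "kwargs": {
  "increments": [
    {"dx": 0.4,"dy": 0,"dz": -0.5,"twist": -8,"jaw": 1},
    {"dx": 0,"dy": 0,"dz": 0,"twist": -8,"jaw": 1},
    {"dx": 0,"dy": 0,"dz": 0,"twist": -8,"jaw": 1},
    {"dx": 0,"dy": 0,"dz": 0,"twist": -8,"jaw": 1},
    {"dx": 0,"dy": 0,"dz": 0,"twist": -8,"jaw": 1},
    {"dx": 0,"dy": 0,"dz": 0,"twist": -6,"jaw": 1},
    {"dx": 0,"dy": 0,"dz": 0,"twist": 0,"jaw": 1}
  ]
}}

```text
clock: 9.7
tcp_pos: [0.5677, -0.22, 0.066]
eef_rot: [-87.4, -0.1, 47.2]
contact_force: [-0.6, -0.3, 0.1]
gripper_width: 0.0853
```

```bash
python3 sd.py .5662 -.2233 0; python3 cap.py wrist w8
```

```text
t9.70 [ 0.5677 -0.22    0.066 ] [-87.37  -0.14  47.2 ] F [-0.6 -0.3  0.1] w 0.0853 toolaxis [-0.032  0.033 -0.999] need cm (tool) [-0.36  6.58 -0.41]
9.75 [ 0.5679 -0.2201  0.0661] [-87.39  -0.14  47.1 ] [-0.11 -0.34  0.07]
```

View pics/w8.png

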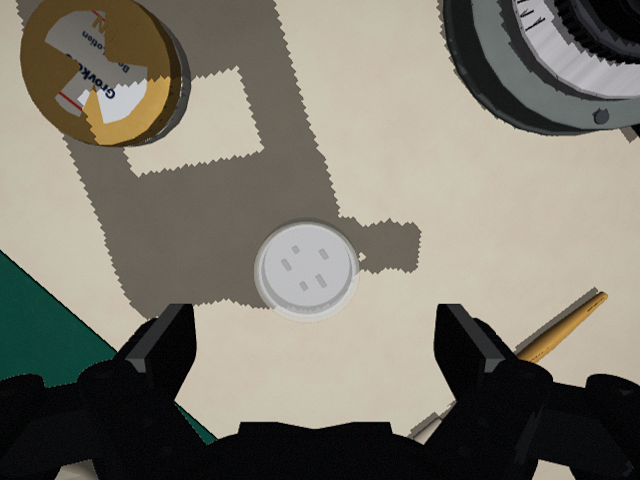

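Run:
```python
from meas import *
c=json.load(open("pics/w8.json"))
for u,v,z in ((306,270,.017),(605,295,.01),(525,352,.01),(420,435,.01)): print(ray(c,u,v,z).round(4))
im=cv2.imread("pics/w8.png");g=cv2.cvtColor(im,cv2.COLOR_BGR2HSV);
m=((g[...,1]<25)&(g[...,2]>90)).astype(np.uint8)
m[:200]=0;m[:,:230]=0;m[340:]=0;m[:,380:]=0
n,l,st,ce=cv2.connectedComponentsWithStats(m);k=l[268,306]
ct=np.argwhere(l==k)[:,::-1].astype(np.float32);(x,y),r=cv2.minEnclosingCircle(ct);print(x,y,r,ray(c,x,y,.0125),st[k])
```

```text
[ 0.5647 -0.2227  0.017 ]
[ 0.6853 -0.1168  0.01  ]
[ 0.6834 -0.168   0.01  ]
[ 0.685  -0.2445  0.01  ]
306.1666564941406 271.5 52.854713439941406 [ 0.56630727 -0.22427638  0.0125    ] [ 254  221  106  101 8351]
```

>>> {"fn": "apply_moves", "kwargs": {
  "increments": [
    {"dx": -0.3,"dy": 2.2,"dz": -0.2,"twist": 0,"jaw": 1},
    {"dx": 0,"dy": 2.0,"dz": -0.1,"twist": 0,"jaw": 1},
    {"dx": 0,"dy": 1.2,"dz": -0.1,"twist": 0,"jaw": 1},
    {"dx": 0,"dy": 0.4,"dz": 0,"twist": 0,"jaw": 1},
    {"dx": 0,"dy": 0,"dz": 0,"twist": 0,"jaw": 1}
  ]
}}

```text
clock: 10.25
tcp_pos: [0.5697, -0.224, 0.0113]
eef_rot: [-87.9, -0.2, 46.6]
contact_force: [-0.5, 0.4, 0.2]
gripper_width: 0.0858
```

```bash
python3 sd.py .566 -.2235 0
```

```text
t10.25 [ 0.5697 -0.224   0.0113] [-87.89  -0.21  46.56] F [-0.5  0.4  0.2] w 0.0858 toolaxis [-0.024  0.028 -0.999] need cm (tool) [-0.22  1.14  0.26]
```

>>> {"fn": "apply_moves", "kwargs": {
  "increments": [
    {"dx": -0.2,"dy": 0.7,"dz": 0.25,"twist": 0,"jaw": 1},
    {"dx": 0,"dy": 0.3,"dz": 0.05,"twist": 0,"jaw": 1},
    {"dx": 0,"dy": 0,"dz": 0,"twist": 0,"jaw": 0.4}
  ]
}}

```text
clock: 10.55
tcp_pos: [0.5665, -0.2234, 0.0022]
eef_rot: [-88.0, -0.2, 46.5]
contact_force: [-0.4, 0.3, -0.0]
gripper_width: 0.0731
```

```bash
python3 sd.py .566 -.2235 0; python3 cap.py wrist w9
```

```text
t10.55 [ 0.5665 -0.2234  0.0022] [-88.03  -0.24  46.5 ] F [-0.4  0.3 -0. ] w 0.0731 toolaxis [-0.022  0.027 -0.999] need cm (tool) [-0.04  0.22  0.02]
10.6 [ 0.5665 -0.2234  0.0023] [-88.03  -0.23  46.51] [0.6  0.33 0.78]
```

View pics/w9.png

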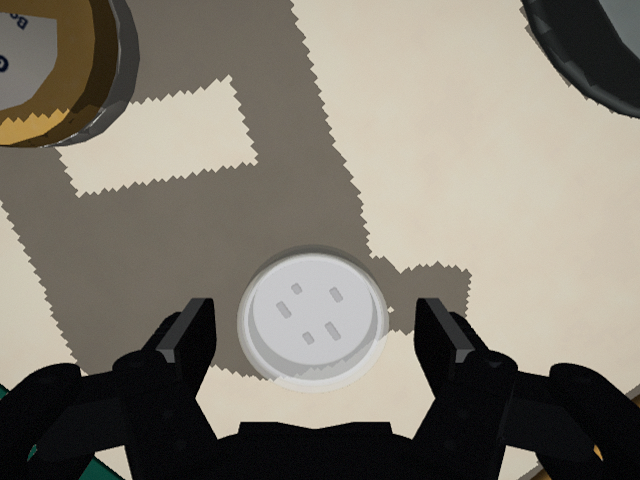

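The dish at (313,320) is centred between the pads, so I close gently.

>>> {"fn": "apply_moves", "kwargs": {
  "increments": [
    {"dx": 0,"dy": 0.15,"dz": 0,"twist": 0,"jaw": 0.3},
    {"dx": 0,"dy": 0,"dz": 0,"twist": 0,"jaw": 0.15},
    {"dx": 0,"dy": 0,"dz": 0,"twist": 0,"jaw": 0.1},
    {"dx": 0,"dy": 0,"dz": 0,"twist": 0,"jaw": 0.1},
    {"dx": 0,"dy": 0,"dz": 0,"twist": 0,"jaw": 0.1}
  ],
  "squeeze": 20
}}

```text
clock: 11.1
tcp_pos: [0.5672, -0.2239, 0.0017]
eef_rot: [-88.1, -0.3, 46.5]
contact_force: [-0.2, 0.7, -0.6]
gripper_width: 0.0523
```

```bash
python3 sd.py .566 -.2235 0
```

```text
t11.10 [ 0.5672 -0.2239  0.0017] [-88.15  -0.26  46.5 ] F [-0.2  0.7 -0.6] w 0.0523 toolaxis [-0.02   0.026 -0.999] need cm (tool) [-0.05  0.17  0.11]
```

>>> {"fn": "apply_moves", "kwargs": {
  "increments": [
    {"dx": 0,"dy": 0,"dz": 0,"twist": 0,"jaw": 0},
    {"dx": 0,"dy": -0.5,"dz": 0,"twist": 0,"jaw": 0},
    {"dx": 0,"dy": -1,"dz": 0,"twist": 0,"jaw": 0},
    {"dx": 0,"dy": -2,"dz": 0,"twist": 0,"jaw": 0},
    {"dx": 0,"dy": 0,"dz": 0,"twist": 0,"jaw": 0}
  ]
}}

```text
clock: 11.6
tcp_pos: [0.5679, -0.2248, 0.0385]
eef_rot: [-88.1, -0.3, 46.5]
contact_force: [1.4, -0.1, 0.4]
gripper_width: 0.0524
```

```bash
python3 sd.py .5563 -.0401 0.1; python3 cap.py wrist w10;python3 cap.py side s10
```

```text
t11.60 [ 0.5679 -0.2248  0.0385] [-88.12  -0.25  46.5 ] F [ 1.4 -0.1  0.4] w 0.0524 toolaxis [-0.021  0.026 -0.999] need cm (tool) [12.62 -5.64 13.75]
11.65 [ 0.5669 -0.2242  0.0373] [-87.97  -0.22  46.5 ] [ 0.49 -0.83 -1.  ]
11.7 [ 0.5662 -0.2238  0.0364] [-87.86  -0.2   46.5 ] [-0.57  0.3  -0.28]
```

View pics/w10.png

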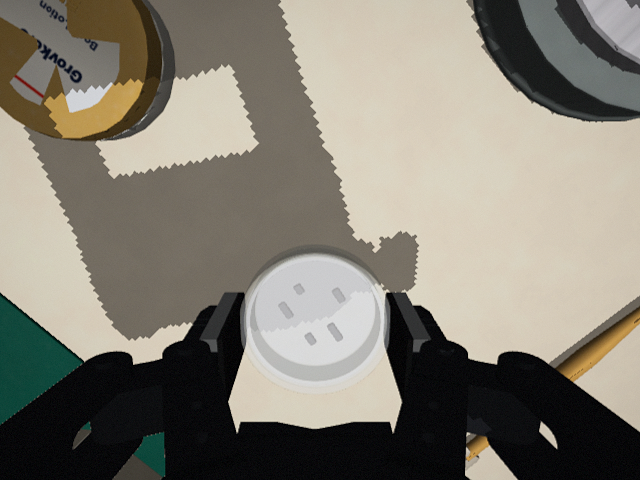

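```bash
python3 -c "
import cv2;im=cv2.imread('pics/s10.png');cv2.imwrite('pics/s10c.png',cv2.resize(im[200:380,220:440],None,fx=3.3,fy=3.3,interpolation=2))"
```

```text
(no output)
```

View pics/s10c.png

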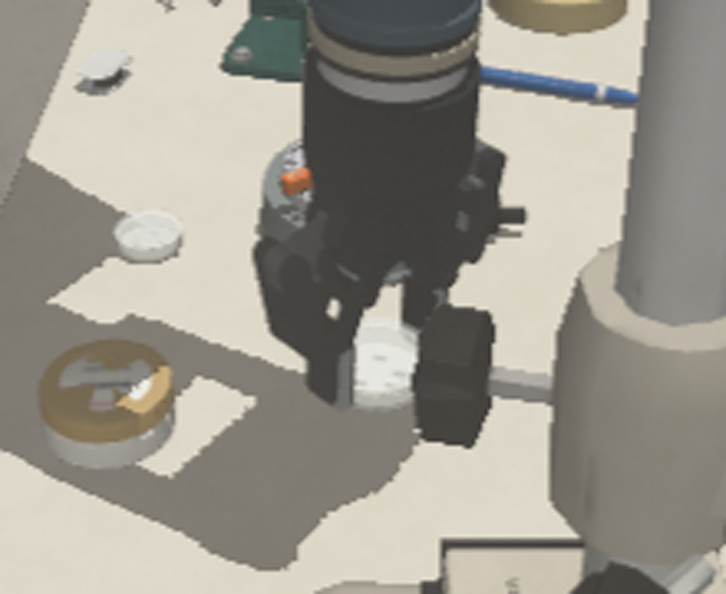

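The dish is held level and lifted clear, at wrist (315,320). I'll refine the seat centre from the top view too.

Run:
```python
from meas import *
for thr in (120,128,134): 
  try: print(circ("t5",(309,230),.066,thr=thr,win=40))
  except Exception as e: print(e)
im=cv2.imread("pics/t5.png"); print(im[230,285:335:3].max(1)); print(im[205:255:3,309].max(1))
cv2.imwrite('pics/t5c.png',cv2.resize(im[190:270,270:350],None,fx=6,fy=6,interpolation=2))
```

```text
(array([ 0.60597957, -0.04793943]), np.float64(0.7021651739540397), np.float64(0.0020629074431938177))
(array([ 0.60597957, -0.04793943]), np.float64(0.7021651739540397), np.float64(0.0020629074431938177))
(array([ 0.60597957, -0.04793943]), np.float64(0.7021651739540397), np.float64(0.0020629074431938177))
[63 24 19 60 85 87 88 90 94 93 93 95 94 91 95 91 87]
[74 74 76 77 79 89 94 96 96 91 89 79 78 74 72 72 68]
```

View pics/t5c.png

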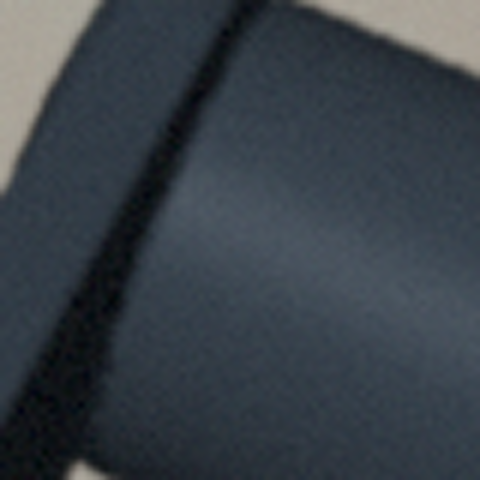

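```bash
cp pics/t5.json pics/top0.json
python3 - <<'E'
from meas import *
for thr in (110,120): 
  print(circ("top0",(309,229),.066,thr=thr,win=17))
  print('dish',circ("top0",(408,226),.017,thr=thr-5,win=20,satmax=16))
c=json.load(open("pics/top0.json"));im=cv2.imread("pics/top0.png")
# black collar outline (r34, z .066)
g=im.max(2); m=(g<60).astype(np.uint8); m[:205]=0; m[258:]=0; m[:,:280]=0; m[:,345:]=0
n,l,st,ce=cv2.connectedComponentsWithStats(m);k=1+np.argmax(st[1:,4]);print(st[k],ce[k],ray(c,st[k,0]+st[k,2]/2-.5,st[k,1]+st[k,3]/2-.5,.06))
print(g[229,280:340].tolist()); print(g[200:262,309].tolist())
E
```

```text
(array([ 0.55778835, -0.04121175]), np.float64(0.02784582039603363), np.float64(0.0005269425316349642))
dish (array([ 0.56768982, -0.22516657]), np.float64(0.026006733178160348), np.float64(0.0005982684623939277))
(array([ 0.55787721, -0.04110922]), np.float64(0.02745711233758841), np.float64(0.0005034944834242452))
dish (array([ 0.568103  , -0.22549953]), np.float64(0.025445914546684798), np.float64(0.0008423963197073149))
[288 210  41  42 417] [309.56115108 234.23980815] [ 0.55544339 -0.04139047  0.06      ]
[99, 113, 135, 145, 146, 145, 138, 116, 50, 28, 37, 76, 129, 144, 145, 145, 147, 143, 147, 145, 146, 145, 145, 145, 146, 143, 144, 146, 147, 145, 143, 150, 145, 145, 144, 142, 146, 147, 143, 145, 144, 143, 146, 133, 99, 41, 29, 41, 55, 92, 143, 144, 143, 147, 144, 136, 108, 97, 100, 97]
[96, 95, 96, 99, 123, 141, 143, 145, 141, 117, 75, 36, 55, 114, 143, 141, 146, 142, 143, 146, 141, 144, 145, 145, 143, 145, 147, 141, 146, 145, 143, 144, 142, 147, 143, 143, 147, 145, 143, 146, 146, 146, 147, 143, 136, 93, 40, 28, 8, 22, 34, 53, 100, 131, 138, 129, 135, 128, 103, 66, 78, 95]
```

The dish-to-seat vector agrees between the top and wrist views to within 0.6 mm. I lift and carry it across.

>>> {"fn": "apply_moves", "kwargs": {
  "increments": [
    {"dx": 0,"dy": -2.5,"dz": 0,"twist": 0,"jaw": 0},
    {"dx": 0,"dy": -3,"dz": 0,"twist": 0,"jaw": 0},
    {"dx": 0,"dy": -2.5,"dz": 0,"twist": 0,"jaw": 0},
    {"dx": 2,"dy": 0,"dz": 2,"twist": 0,"jaw": 0},
    {"dx": 2.5,"dy": 0,"dz": 2.6,"twist": 0,"jaw": 0},
    {"dx": 2.5,"dy": 0,"dz": 2.6,"twist": 0,"jaw": 0},
    {"dx": 2.2,"dy": 0,"dz": 2.5,"twist": 0,"jaw": 0},
    {"dx": 1.5,"dy": 0,"dz": 1.5,"twist": 0,"jaw": 0},
    {"dx": 0,"dy": 0,"dz": 0,"twist": 0,"jaw": 0}
  ]
}}

```text
clock: 12.6
tcp_pos: [0.5566, -0.0662, 0.1177]
eef_rot: [-87.2, -0.0, 46.2]
contact_force: [-0.6, 0.2, -0.1]
gripper_width: 0.0521
```

```bash
python3 sd.py .5575 -.0402 0.0677
```

```text
t12.60 [ 0.5566 -0.0662  0.1177] [-8.723e+01 -1.000e-02  4.625e+01] F [-0.6  0.2 -0.1] w 0.0521 toolaxis [-0.035  0.034 -0.999] need cm (tool) [1.94 5.08 1.49]
```

>>> {"fn": "apply_moves", "kwargs": {
  "increments": [
    {"dx": 1.0,"dy": 0.5,"dz": 0.8,"twist": 0,"jaw": 0},
    {"dx": 0.9,"dy": 1,"dz": 0.7,"twist": 0,"jaw": 0},
    {"dx": 0,"dy": 1,"dz": 0,"twist": 0,"jaw": 0},
    {"dx": 0,"dy": 0,"dz": 0,"twist": 0,"jaw": 0}
  ]
}}

```text
clock: 13.0
tcp_pos: [0.5578, -0.0405, 0.0898]
eef_rot: [-87.2, 0.1, 46.2]
contact_force: [0.8, 0.0, -0.2]
gripper_width: 0.0522
```

```bash
python3 sd.py .5575 -.0402 0.0677; python3 cap.py wrist w11;python3 cap.py side s11;python3 -c "
import cv2;im=cv2.imread('pics/s11.png');cv2.imwrite('pics/s11c.png',cv2.resize(im[150:310,240:440],None,fx=3.7,fy=3.7,interpolation=2))"
```

```text
t13.00 [ 0.5578 -0.0405  0.0898] [-8.716e+01  7.000e-02  4.621e+01] F [ 0.8  0.  -0.2] w 0.0522 toolaxis [-0.037  0.033 -0.999] need cm (tool) [ 0.01  2.21 -0.07]
13.05 [ 0.5581 -0.0407  0.0903] [-8.720e+01  4.000e-02  4.619e+01] [-0.25 -1.12 -0.28]
13.1 [ 0.5586 -0.041   0.0909] [-8.726e+01  1.000e-02  4.617e+01] [-0.39 -0.34  0.19]
```

View pics/w11.png

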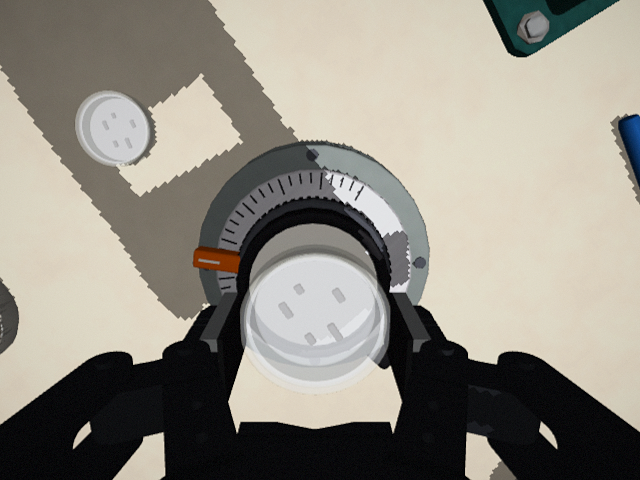

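View pics/s11c.png

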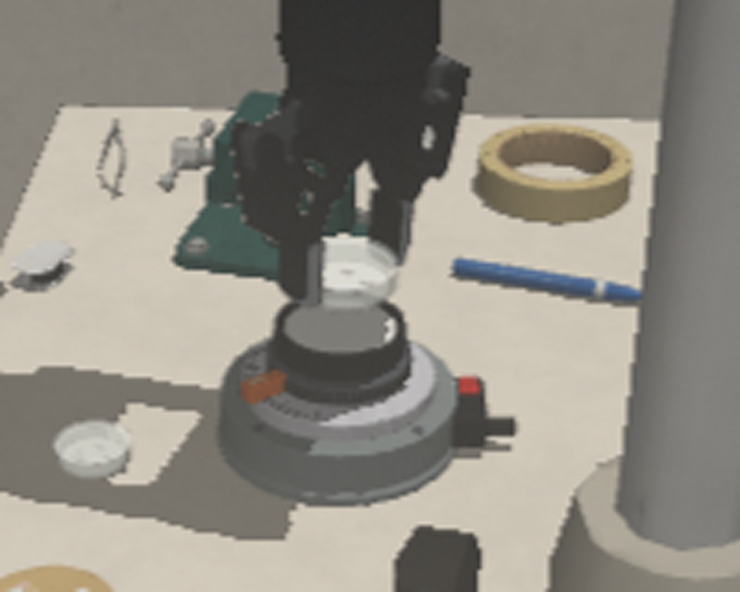

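The dish is above the seat, and the side view shows it centred over the collar. I lower it carefully.

>>> {"fn": "apply_moves", "kwargs": {
  "increments": [
    {"dx": 0,"dy": 0.8,"dz": -0.1,"twist": 0,"jaw": 0},
    {"dx": 0,"dy": 0.6,"dz": 0,"twist": 0,"jaw": 0},
    {"dx": 0,"dy": 0.3,"dz": 0,"twist": 0,"jaw": 0},
    {"dx": 0,"dy": 0,"dz": 0,"twist": 0,"jaw": 0}
  ]
}}

```text
clock: 13.5
tcp_pos: [0.5596, -0.0432, 0.0727]
eef_rot: [-87.4, -0.0, 46.0]
contact_force: [-0.3, 0.1, -0.4]
gripper_width: 0.0524
```

```bash
python3 sd.py .5575 -.0402 0.0677
```

```text
t13.50 [ 0.5596 -0.0432  0.0727] [-8.736e+01 -3.000e-02  4.603e+01] F [-0.3  0.1 -0.4] w 0.0524 toolaxis [-0.033  0.032 -0.999] need cm (tool) [0.07 0.52 0.33]
```

>>> {"fn": "apply_moves", "kwargs": {
  "increments": [
    {"dx": 0.07,"dy": -0.05,"dz": 0.35,"twist": 0,"jaw": 0},
    {"dx": 0,"dy": 0,"dz": 0.1,"twist": 0,"jaw": 0}
  ]
}}

```text
clock: 13.7
tcp_pos: [0.5568, -0.0397, 0.0734]
eef_rot: [-87.4, -0.0, 46.0]
contact_force: [-0.0, 0.4, -0.5]
gripper_width: 0.0526
```

```bash
python3 sd.py .5575 -.0402 0.0677
```

```text
t13.70 [ 0.5568 -0.0397  0.0734] [-8.736e+01 -3.000e-02  4.600e+01] F [-0.   0.4 -0.5] w 0.0526 toolaxis [-0.033  0.032 -0.999] need cm (tool) [ 0.01  0.57 -0.12]
```

>>> {"fn": "apply_moves", "kwargs": {
  "increments": [
    {"dx": 0,"dy": 0.25,"dz": -0.1,"twist": 0,"jaw": 0},
    {"dx": 0,"dy": 0.15,"dz": 0,"twist": 0,"jaw": 0}
  ]
}}

```text
clock: 13.9
tcp_pos: [0.5576, -0.0401, 0.0699]
eef_rot: [-87.4, -0.1, 46.0]
contact_force: [0.1, 0.0, -0.4]
gripper_width: 0.0522
```

```bash
python3 sd.py .5575 -.0402 0.0677
```

```text
t13.90 [ 0.5576 -0.0401  0.0699] [-8.743e+01 -6.000e-02  4.602e+01] F [ 0.1  0.  -0.4] w 0.0522 toolaxis [-0.031  0.032 -0.999] need cm (tool) [-0.02  0.21 -0.01]
```

>>> {"fn": "apply_moves", "kwargs": {
  "increments": [
    {"dx": 0,"dy": 0.15,"dz": 0,"twist": 0,"jaw": 0}
  ]
}}

```text
clock: 14.0
tcp_pos: [0.5576, -0.04, 0.0683]
eef_rot: [-87.4, -0.1, 46.0]
contact_force: [-0.2, -0.8, 0.5]
gripper_width: 0.0526
```

```bash
python3 sd.py .5575 -.0402 0.0677
```

```text
t14.00 [ 0.5576 -0.04    0.0683] [-8.744e+01 -7.000e-02  4.602e+01] F [-0.2 -0.8  0.5] w 0.0526 toolaxis [-0.031  0.032 -0.999] need cm (tool) [-0.02  0.06 -0.01]
```

>>> {"fn": "apply_moves", "kwargs": {
  "increments": [
    {"dx": 0,"dy": 0.1,"dz": 0,"twist": 0,"jaw": 0}
  ]
}}

```text
clock: 14.1
tcp_pos: [0.5576, -0.0399, 0.0672]
eef_rot: [-87.4, -0.1, 46.0]
contact_force: [-0.9, 1.3, 2.3]
gripper_width: 0.0526
```

```bash
python3 sd.py .5575 -.0402 0.0677
```

```text
t14.10 [ 0.5576 -0.0399  0.0672] [-8.744e+01 -7.000e-02  4.603e+01] F [-0.9  1.3  2.3] w 0.0526 toolaxis [-0.031  0.032 -0.999] need cm (tool) [-0.02 -0.05 -0.01]
```

The upward contact is about 2 N at the expected height, so the dish is on the seat floor. I release it.

>>> {"fn": "apply_moves", "kwargs": {
  "increments": [
    {"dx": 0,"dy": 0.03,"dz": 0,"twist": 0,"jaw": 0.15},
    {"dx": 0,"dy": 0,"dz": 0,"twist": 0,"jaw": 0.3},
    {"dx": 0,"dy": 0,"dz": 0,"twist": 0,"jaw": 0.45},
    {"dx": 0,"dy": 0,"dz": 0,"twist": 0,"jaw": 0.6},
    {"dx": 0,"dy": 0,"dz": 0,"twist": 0,"jaw": 0.8}
  ]
}}

```text
clock: 14.6
tcp_pos: [0.5578, -0.04, 0.0671]
eef_rot: [-87.5, -0.1, 46.0]
contact_force: [0.2, -0.2, 0.1]
gripper_width: 0.0769
```

```bash
python3 sd.py .5575 -.0402 0.0677; python3 cap.py wrist w12
```

```text
t14.60 [ 0.5578 -0.04    0.0671] [-8.747e+01 -8.000e-02  4.603e+01] F [ 0.2 -0.2  0.1] w 0.0769 toolaxis [-0.031  0.032 -0.999] need cm (tool) [-0.03 -0.06  0.01]
14.65 [ 0.5578 -0.04    0.0671] [-8.747e+01 -8.000e-02  4.603e+01] [-0.27 -1.15 -0.85]
```

View pics/w12.png

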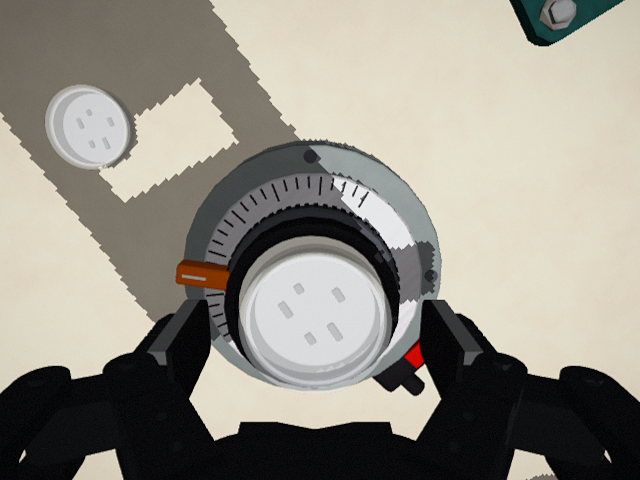

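The dish at (315,315) sits in the collar with the pads clear on both sides. I retreat straight up and check.

>>> {"fn": "apply_moves", "kwargs": {
  "increments": [
    {"dx": 0,"dy": -1,"dz": 0,"twist": 0,"jaw": 1},
    {"dx": 0,"dy": -2,"dz": 0,"twist": 0,"jaw": 1},
    {"dx": 0,"dy": -3,"dz": 0,"twist": 0,"jaw": 1},
    {"dx": 0,"dy": -4,"dz": 0,"twist": 0,"jaw": 1},
    {"dx": -3,"dy": -3,"dz": -2,"twist": 0,"jaw": 1},
    {"dx": -3,"dy": 0,"dz": -3,"twist": 0,"jaw": 1},
    {"dx": 0,"dy": 0,"dz": 0,"twist": 0,"jaw": 1}
  ]
}}

```text
clock: 15.35
tcp_pos: [0.5567, -0.1237, 0.2033]
eef_rot: [-87.6, -0.0, 46.3]
contact_force: [0.2, 0.1, 0.1]
gripper_width: 0.085
```

```bash
python3 sd.py .5575 -.0402 0.0677; python3 cap.py wrist w13;python3 cap.py side s13; python3 cap.py top t13; python3 -c "
import cv2;im=cv2.imread('pics/s13.png');cv2.imwrite('pics/s13c.png',cv2.resize(im[190:350,220:420],None,fx=3.7,fy=3.7,interpolation=2))"
```

```text
t15.35 [ 0.5567 -0.1237  0.2033] [-8.763e+01 -2.000e-02  4.626e+01] F [0.2 0.1 0.1] w 0.0850 toolaxis [-0.03   0.029 -0.999] need cm (tool) [ 6.08 13.79  5.15]
15.4 [ 0.5565 -0.1215  0.2035] [-87.54  -0.1   46.29] [ 0.02 -0.26  0.23]
15.45 [ 0.5557 -0.1199  0.2025] [-8.738e+01 -7.000e-02  4.636e+01] [-0.04  0.93  0.22]
15.5 [ 0.5551 -0.1188  0.2018] [-8.727e+01 -3.000e-02  4.644e+01] [-0.32 -0.12 -0.43]
```

View pics/w13.png

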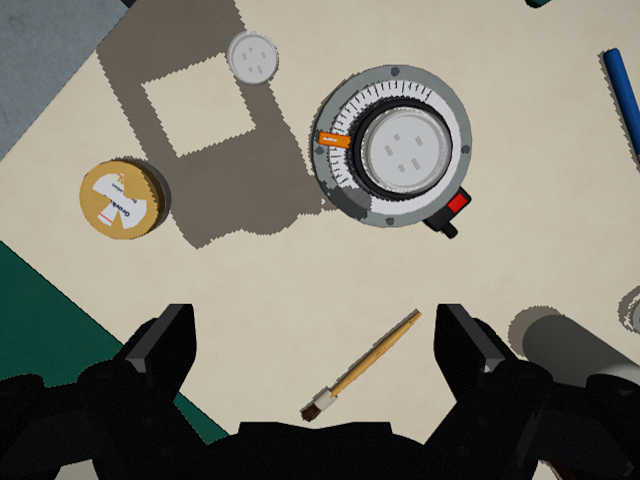

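View pics/s13c.png

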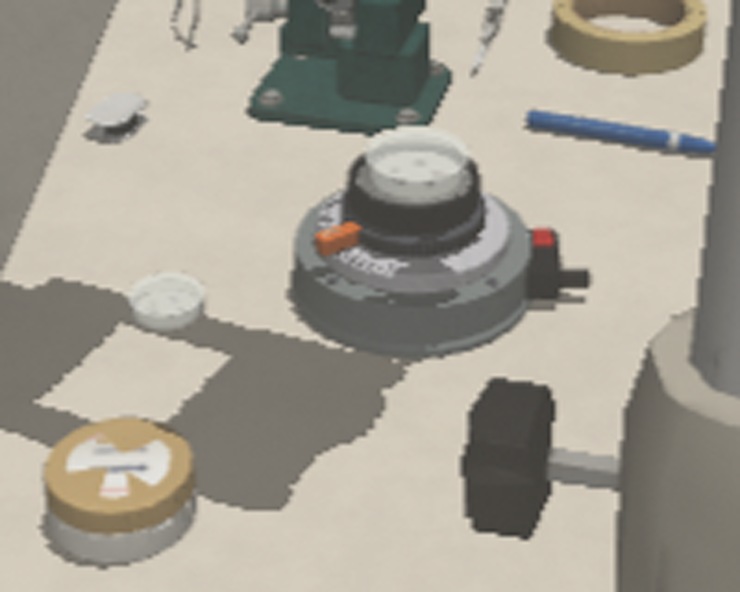

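Run:
```python
from meas import *
c=json.load(open("pics/w13.json"))
L=lug("w13"); d=L[2][:2]-np.array([.5566,-.0401]); print(L[0],L[2],np.degrees(np.arctan2(d[1],d[0]))%360)
print(circ("w13",(405,150),.083,thr=140,satmax=25,win=60))
im=cv2.imread("pics/w13.png");D=np.load("pics/w13.npy")
# depth plane fit of lid top
R,t=np.array(c['R']),np.array(c['t']);P=[]
for v in range(115,185,2):
  for u in range(370,445,2):
    z=D[v,u]
    if z>0:
      X=R.T@(np.array([(u-c['cx'])/c['fx']*z,(v-c['cy'])/c['fy']*z,z])-t)
      if np.hypot(X[0]-.557,X[1]+.04)<.02: P.append(X)
P=np.array(P);m=P.mean(0);A=np.c_[P[:,:2]-m[:2],np.ones(len(P))];s=np.linalg.lstsq(A,P[:,2],rcond=None)[0];print(m,s,len(P))
```

```text
[334.45337621 139.7266881 ] [ 0.51987276 -0.06817437  0.052     ] 217.39436552486364
(array([ 0.55703679, -0.04038673]), np.float64(0.025692274147981465), np.float64(0.002581291784203542))
[ 0.5568824  -0.03988946  0.08346157] [-0.00111612  0.00099067  0.08346157] 773
```

```bash
python3 -c "
from rig import robot; print(robot.sign_off())"
```

```text
the job is handed in; nothing more can be done
None
```

I turned the iris ring to its stop and set the larger dish in the seat. The job was handed in at about 15.5 s of the 72 s allowed. No verdict was reported.

**Ring:** I pushed the orange lug anticlockwise with the shut fingers against about 2 N. The lock came in at roughly 0.83 rad and gave way at about 7 N. At the end, about 14 N at the lug gave no further motion, so I take it to be against the hard stop. The wrist camera showed the lug going from 165.9° to 217.2°, and it still read 217.4° at the end. I have no direct reading of the lock. Finger-position angles suggested 8.3° of travel inside it, against the 6.9° expected, so that part rests on the force.

**Dish:** I gripped the larger dish at 20 N, set it down with about 2 N of contact, and let it go.
- **Height:** the lid top measures 83.5 mm, against 83 mm expected.
- **Flatness:** its slope is about 0.1°.
- **Centring:** it is within about 0.5 mm of the seat centre.

**Bystanders:** The pot, loupe, brush and small dish look untouched. The robot is clear of everything, with contact force near zero.

**What didn't go cleanly:**
- The tool picked up about a 3° tilt while pushing. I turned the gripper so that the tilt would not tip the dish.
- The upward force briefly reached about 7 N at the hard stop. I took it to be friction on the lug, because the fingertips were still about 5 mm above the scale ring.

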